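# Stand the egg in the empty egg cup

### The arm

A 6-joint arm with a two-finger parallel gripper is mounted at the origin on the work surface; the furniture and walls round the work are solid. World frame = base frame: x ahead of the robot, y to its left, z up, the work surface at z = 0. Lengths are in m, angles in rad, forces in N, time in s.
With the tool pointing down it reaches from about 0.35 to 0.8 m from the base axis. Payload 7.3 kg.
Tool frame: the origin (TCP) lies between the finger pads; the fingertips stand 25 mm ahead of it and the grasp point (between the pads) lies 6 mm ahead of it (r.tip_extent is the distance from the TCP to the fingertips, in m); z points along the fingers, y is the line along which they close (so a half turn about z gives the same grasp; the last joint's range is limited). The gripper opens to 85 mm and grips with 20 to 120 N. Pads are 22 mm wide; open, the fingers measure 114 mm over their backs; the gripper's body (76 mm by 85 mm) begins 54 mm behind the grasp point. The pads swing forward as they close: fully open they stand 13 mm farther back than shut.
Start: joints at [1.01, 0.342, 1.524, -0, 1.275, -0.146], TCP at [0.212, 0.481, 0.256] pointing down, gripper open.
Joint ranges: [-2.53, 2.53], [-0.77, 2.02], [0.04, 2.7], [-1, 4.14], [0.28, 2.66], [-3.11, 3.11]. Speed limits (rad/s): [2.57, 2.57, 3.14, 3.14, 3.14, 3.14].

### API

Orientations are given as a unit quaternion [x, y, z, w].
In Python, from workcell import r, command_gripper, optics gives the robot as it stands. The module is installed in compiled form; this text tells all that it offers. Calls block until the motion is done:
- r.reach(position, orientation): joint-space move of the TCP to a pose.
- r.move_straight(position, orientation=None, speed=0.15, max_force=None): straight line of the TCP; orientation=None keeps the orientation; speed is the mean speed in m/s. With max_force (N) it stops when the force on the tool has changed by that much, and returns True; else False.
- r.movej(angles): joint-space move.
- command_gripper(opening, force=None): finger opening in m; force is the grip in N (None keeps the last); returns when the fingers have stopped.
- r.hold(seconds).
- r.solve_ik(position, orientation): joint angles nearest the present ones, or None.
- r.read_state(): the state.
- optics.get_image(name): name is "scene" or "top" or "wrist"; returns (picture, depth): 384x512x3 uint8, red, green, blue; 384x512 float32, m along the optical axis (not along the pixel's ray), 0 where there is no reading.
- optics.camera_model(name): a dict with "K" (3x3 intrinsics, pixels), "R" (3x3) and "t" (3): a world point X has camera coordinates R X + t; the wrist camera has in their place "tool_from_camera" (4x4, takes a point from camera to tool coordinates, whose origin is the TCP and whose axes are the flange's). Camera axes: x right, y down, z forward; pixel columns grow to the right and rows downward; lengths in m; the calibration is good to about 2 mm. A picture is of the moment at which its call begins: read the wrist's pose just before it. camera_model takes no time and is no camera call.
A pose or a line that the arm cannot do raises r.PlanningError and nothing moves.
- r.finish_job(): hands the job in; it is judged then, once.
The state is a dict: "time_s": time; "joint_positions": joint angles; "dq": joint speeds; "tau": joint torques, N m; "eef_pos": TCP position; "eef_rot": TCP orientation; "contact_force": force on the tool from outside, world axes, zero at the start; "torque": the same for the moment, N m; "grip_width": finger opening in m; "grip_force": force on a finger pad.
Only numpy, scipy, OpenCV 4.12 (cv2) and the standard library are available. Lean on these libraries where they do the work, as an engineer would, in place of code of your own. Each camera call takes 0.05 s, during which the arm holds its last target. There are 200 camera calls.

### The job

Breakfast is being laid: take the egg that stands in the wooden egg rack and stand it upright in the empty egg cup, setting it down gently rather than dropping it. The egg cup must stay standing on the counter with the egg well seated in it. Leave the lime in the rack, and leave alone the other egg cup with the egg already in it.

Things in the scene. Friction and masses are not known exactly. Their poses are not given: they have to be found in the camera images.
- egg_center (a point): Centre of the brown egg to move, 44 mm across, 57 mm tall, 60 g, on its blunt end in an end hole of the rack; z: its long axis, up to within about 12 degrees. Widest 0 to 8 mm below this point; rack top 19 mm below it. Grip across the rack with about 30 N, tips 10 to 15 mm below this point.
- rack_top (a point): Centre of the top face of the egg rack, a fixed dark wooden bar 184 mm long (its x axis), 48 mm wide (its y axis), top face 26 mm above the counter, with three round 34 mm holes along its x axis at -60, 0 and +60 mm.
- empty_cup_rim (a point): Centre of the rim of the empty egg cup, z up: loose, white ceramic, 150 g, 46 mm high (this point is 46 mm above its foot), foot 48 mm across, rim 38 mm across outside and 33 mm inside, hollow 20 mm deep. The egg's blunt end rests on the rim's inner edge and centres itself; its centre is then about 21 mm above this point.
- full_cup_rim (a point): Centre of the rim of the other egg cup, of the same make, which already holds an egg; the two cups may stand either way round.
- served_egg_center (a point): Centre of the egg that already stands in the other cup, of the same size as the egg to be moved; it is to be left alone.
- lime_center (a point): Centre of a green lime, 53 x 46 x 48 mm, lying in the other end hole of the rack, 120 mm from the egg; it is to be left alone.
Not all that is in view belongs to the job. Leave any purple or yellow look-alike of the part that bears egg_center alone.

How it is judged:
By the outcome, as a careful person would: the job done as asked, in the order asked, and still so for the second after the job is handed in, with the robot touching nothing.
It also fails if it takes over 35 s, if anything falls off the work surface, if the arm or the gripper's body presses on something with over 40 N, if the wrist force passes 120 N, or if a joint passes its speed limit or range.

## Working session

There is one attempt and no reset: what is moved stays moved. The work goes in short steps, each a Python script; the robot and the scene stay as the last script left them, time stands still between calls to the robot, and variables do not carry over. Pictures are saved under pics/ and viewed, at most 10 in all, crops included, and the job is handed in when it is done.

```bash
mkdir -p pics; cat > h.py <<'E'
import numpy as np, cv2
from workcell import r, command_gripper, optics
def grab(n):
    s=r.read_state(); im,d=optics.get_image(n); return im,d,s
def cloud(n,d):
    m=optics.camera_model(n);K=np.array(m["K"]);v,u=np.mgrid[:384,:512]
    c=np.stack([(u-K[0,2])/K[0,0]*d,(v-K[1,2])/K[1,1]*d,d],-1)
    return (c-np.array(m["t"]))@np.array(m["R"])
E
python3 - <<'E'
from h import *
for n in("scene","top"):
    im,d,s=grab(n); cv2.imwrite(f"pics/{n}.png",cv2.resize(im[:,:,::-1],(800,600))); np.savez(f"{n}.npz",im=im,d=d)
    print(n,optics.camera_model(n), (d>0).mean())
print(s["eef_rot"],s["time_s"],optics.camera_model("wrist"))
E
```

```text
scene {'K': array([[490.46805097,   0.        , 252.69652377],
       [  0.        , 490.46805097, 187.15664815],
       [  0.        ,   0.        ,   1.        ]]), 'R': array([[-0.89226371, -0.45148419,  0.00524366],
       [-0.31097153,  0.60606707, -0.73210615],
       [ 0.32735634, -0.65486238, -0.68117038]]), 't': array([0.29123498, 0.26164018, 1.16958843])} 0.9962717692057291
top {'K': array([[419.30392846,   0.        , 247.27900991],
       [  0.        , 419.30392846, 190.35691598],
       [  0.        ,   0.        ,   1.        ]]), 'R': array([[ 0.01887018, -0.99979976, -0.0066607 ],
       [-0.99244585, -0.01792283, -0.1213672 ],
       [ 0.12122352,  0.00890061, -0.99258533]]), 't': array([-0.11739228,  0.38863196,  1.08203545])} 0.9960734049479166
[ 2.05891550e-01  9.78574519e-01 -7.17784943e-04 -2.53463799e-04] 0.05 {'K': array([[307.50982407,   0.        , 257.41679559],
       [  0.        , 307.50982407, 193.57190408],
       [  0.        ,   0.        ,   1.        ]]), 'tool_from_camera': array([[-7.23984525e-04, -9.47969562e-01, -3.18360151e-01,
         8.22449312e-02],
       [ 9.99999718e-01, -7.49935569e-04, -4.10485657e-05,
        -7.61246590e-04],
       [-1.99836811e-04, -3.18360091e-01,  9.47969837e-01,
        -1.16715015e-01],
       [ 0.00000000e+00,  0.00000000e+00,  0.00000000e+00,
         1.00000000e+00]])}
```

View pics/scene.png

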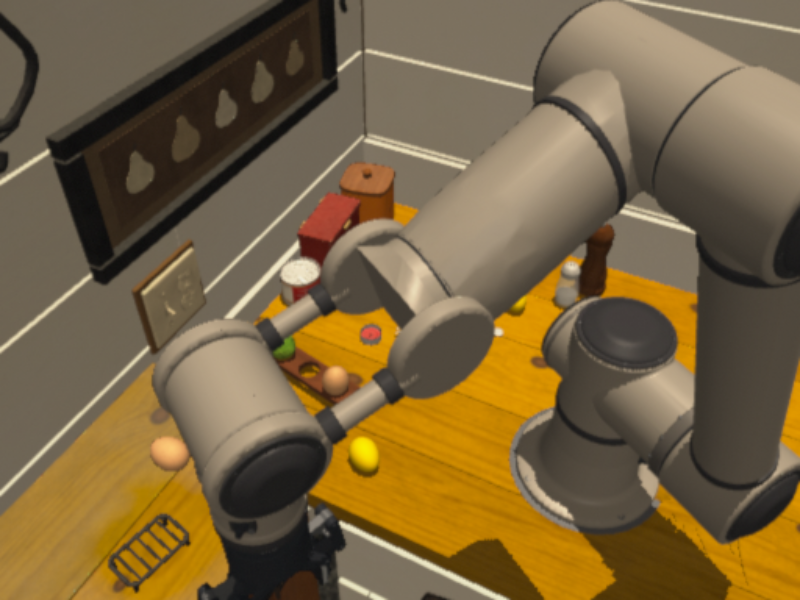

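View pics/top.png

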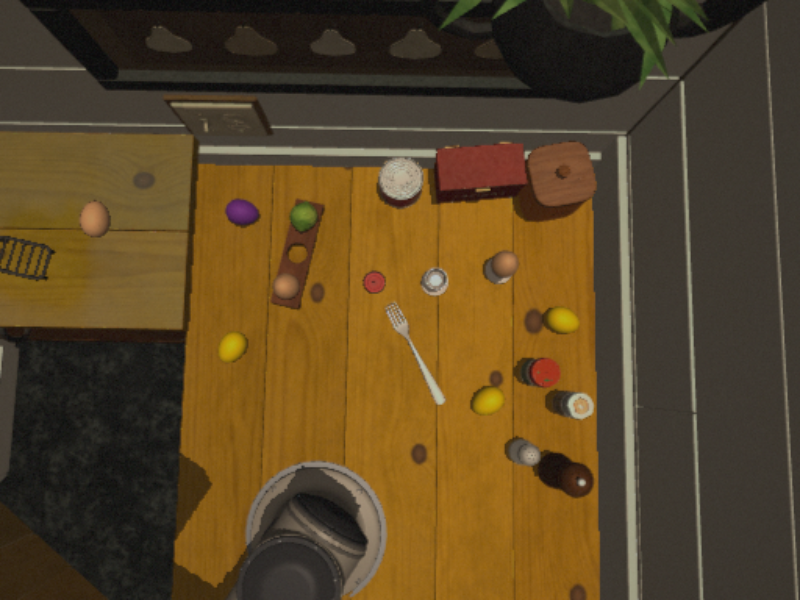

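Top view (800×600 px): the candidates for the egg to move are:
- The brown egg in the rack's end hole at (286,286), which fits the description.
- A loose brown egg on the side board at (95,218).
- The served egg in its cup at (504,264).
- A purple egg at (241,211).
- Yellow eggs or lemons at (232,347), (488,401) and (561,320).
- The lime at (303,216).

I choose (286,286). The empty cup is at (434,281), with a salt shaker at (525,452) and a tub at (401,180) as other white things.

```bash
python3 - <<'E'
from h import *
from scipy.optimize import least_squares
z=np.load("top.npz");im,d=z["im"],z["d"];P=cloud("top",d)
cv2.imwrite("pics/crop.png",cv2.resize(im[110:210,150:340,::-1],(800,421),interpolation=cv2.INTER_CUBIC))
def near(u,v,R=.1): 
    q=P[int(v/1.5625),int(u/1.5625)];return q
for n,u,v in(("egg",286,286),("hole",297,253),("lime",303,216),("cup",434,281),("served",504,264),("table",350,330),("fork",395,320),("redcap",374,282),("purple",241,211),("sideboard",120,300),("tub",401,180)): print(n,near(u,v).round(4))
# egg: points above rack
q=near(286,286);m=(np.hypot(*(P-q)[...,:2].transpose(2,0,1))<.03)&(P[...,2]>.034)
e=P[m];print(len(e),e[:,2].max())
f=lambda p:np.sqrt(((e[:,:2]-p[:2])**2).sum(1)/.022**2+((e[:,2]-p[2])/.0285)**2)-1
s=least_squares(f,[*q[:2],.045],loss="soft_l1",f_scale=.05);print("eggfit",s.x.round(4),np.std(f(s.x)))
for n,u,v in(("cup",434,281),):
    q=near(u,v);m=(np.hypot(*(P-q)[...,:2].transpose(2,0,1))<.035)&(P[...,2]>.040)&(P[...,2]<.053)
    e2=P[m].astype(np.float32);print(n,len(e2),cv2.minEnclosingCircle(e2[:,:2].copy()),e2.mean(0),e2[:,2].max())
# rack top
m=(abs(P[...,2]-.026)<.004)&(P[...,0]>.33)&(P[...,0]<.62)&(P[...,1]>-.05)&(P[...,1]<.12)&(im.max(2)<130)
print("rack",cv2.minAreaRect(P[m][:,:2].astype(np.float32).copy()),m.sum(),P[m].mean(0))
E
```

```text
egg [0.4006 0.0521 0.0721]
hole [4.711e-01 4.720e-02 1.000e-04]
lime [0.5192 0.032  0.0644]
cup [ 0.4222 -0.1881  0.0244]
served [ 0.4417 -0.2954  0.0918]
table [ 0.3366 -0.0489  0.0027]
fork [ 0.3571 -0.1233 -0.0017]
redcap [ 0.4196 -0.0874  0.0117]
purple [0.5317 0.139  0.0396]
sideboard [0.3682 0.3043 0.1133]
tub [ 0.5857 -0.1295  0.0556]
227 0.07425104705063325
eggfit [0.4041 0.0586 0.0423] 0.057322277466353454
cup 50 ((0.42196014523506165, -0.19167454540729523), 0.018985025584697723) [ 0.4232994  -0.19302516  0.04484241] 0.049629938
rack ((0.47170203924179077, 0.07504233717918396), (0.11313819140195847, 0.18471933901309967), 78.51091003417969) 617 [0.460793   0.04376346 0.02538445]
```

View pics/crop.png

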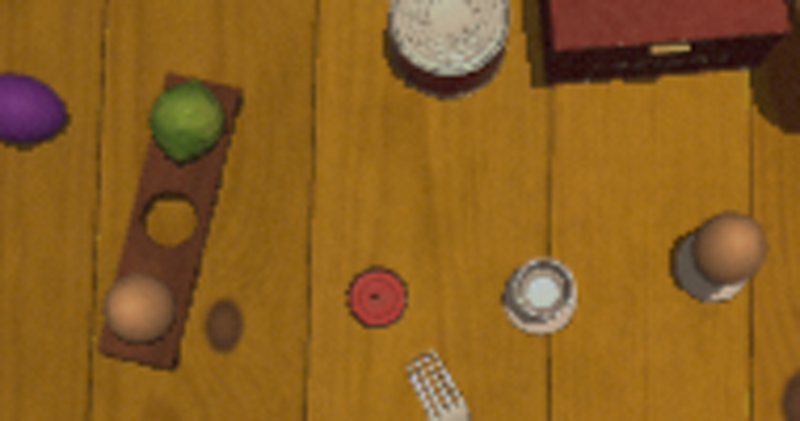

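The crop confirms the choice: the brown egg is in the rack's near end hole at crop (140,308), the lime is at the other end (187,120), and the empty cup at (541,295) has a visible hollow. Next I look at the cup and the egg with the wrist camera.

```bash
cat >> h.py <<'E'
from scipy.spatial.transform import Rotation as Ro
def down(phi):
    a=np.radians((90+phi)/2);return np.array([np.cos(a),np.sin(a),0,0])
def wcloud(d,s):
    m=optics.camera_model("wrist");K=np.array(m["K"]);T=np.array(m["tool_from_camera"]);v,u=np.mgrid[:384,:512]
    c=np.stack([(u-K[0,2])/K[0,0]*d,(v-K[1,2])/K[1,1]*d,d],-1)
    return (c@T[:3,:3].T+T[:3,3])@Ro.from_quat(s["eef_rot"]).as_matrix().T+np.array(s["eef_pos"])
E
python3 - <<'E'
from h import *
print(r.tip_extent)
for n,p in(("wcup",[.422,-.192,.19]),("wegg",[.403,.058,.17])):
    r.reach(p,down(78.5)); im,d,s=grab("wrist")
    P=wcloud(d,s); np.savez(n+".npz",im=im,P=P,pos=s["eef_pos"],rot=s["eef_rot"])
    cv2.imwrite(f"pics/{n}.png",im[:,:,::-1]); print(n,s["time_s"],np.round(s["eef_pos"],4),s["contact_force"])
E
cd pics; python3 -c "
import cv2;cv2.imwrite('w.png',cv2.resize(cv2.hconcat([cv2.imread('wcup.png'),cv2.imread('wegg.png')]),(800,300)))"
```

```text
0.025
wcup 2.6083 [ 0.4223 -0.1915  0.1901] [-0.33405759 -0.53627958 -0.49336319]
wegg 3.65 [0.4036 0.0575 0.1702] [ 0.36660628 -0.60307251  0.86420973]
```

View pics/w.png

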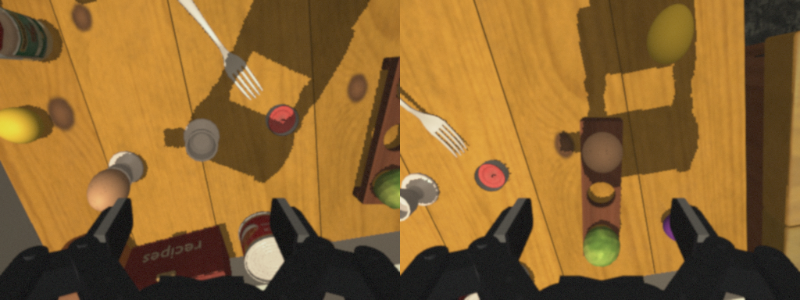

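Left half: the empty cup is at (202,138), clear of its neighbours, and the served egg is at (108,188). Right half: the egg is in the rack at (602,152), with the rack axis vertical, so the fingers will close across it. Next I compute their positions from this depth.

```bash
python3 - <<'E'
from h import *
from scipy.optimize import least_squares
z=np.load("wegg.npz");P=z["P"].astype(float)
def sel(c,R,a,b): return P[(np.hypot(P[...,0]-c[0],P[...,1]-c[1])<R)&(P[...,2]>a)&(P[...,2]<b)]
e=sel((.403,.058),.03,.036,.09)
f=lambda p:np.sqrt(((e[:,:2]-p[:2])**2).sum(1)/.022**2+((e[:,2]-p[2])/.0285)**2)-1
s=least_squares(f,[.403,.058,.045],loss="soft_l1",f_scale=.05)
print("egg",len(e),s.x.round(4),np.std(f(s.x)).round(3),"top",e[e[:,2]>np.percentile(e[:,2],90)].mean(0),"extent",e.min(0),e.max(0))
for a,b in((.036,.044),(.044,.052),(.052,.060),(.06,.068)):
    k=e[(e[:,2]>a)&(e[:,2]<b),:2].astype(np.float32);print(a,len(k),cv2.minEnclosingCircle(k.copy()))
im=z["im"].astype(int)
q=(abs(P[...,2]-.026)<.005)&(np.hypot(P[...,0]-.46,P[...,1]-.045)<.1)
k=P[q][:,:2].astype(np.float32);print("rack",cv2.minAreaRect(k.copy()))
z=np.load("wcup.npz");P=z["P"].astype(float)
k=sel((.422,-.192),.03,.041,.053);print("cup",len(k),cv2.minEnclosingCircle(k[:,:2].astype(np.float32).copy()),k.mean(0),np.median(k[:,2]))
print("table",np.median(sel((.40,-.14),.03,-.02,.02)[:,2]),np.median(sel((.36,-.19),.02,-.02,.02)[:,2]))
E
```

```text
egg 2128 [0.4038 0.059  0.0422] 0.031 top [0.40182866 0.05984452 0.07081056] extent [0.3825899  0.03661351 0.03627693] [0.42305222 0.07949232 0.07282838]
0.036 66 ((0.39894282817840576, 0.05766099691390991), 0.02110934443771839)
0.044 232 ((0.4039476811885834, 0.05782667547464371), 0.021854806691408157)
0.052 517 ((0.4034968316555023, 0.05876780301332474), 0.020379625260829926)
0.06 828 ((0.4028266370296478, 0.05910107120871544), 0.016894053667783737)
rack ((0.4708576500415802, 0.07516682147979736), (0.11176583170890808, 0.184242844581604), 78.39190673828125)
cup 418 ((0.4216124415397644, -0.1917230784893036), 0.019002113491296768) [ 0.42229313 -0.19206195  0.04435323] 0.0446662173084513
table -0.0013236596608275503 -0.0013581188532758304
```

```bash
python3 - <<'E'
from h import *
for w in(.044,.060):
    command_gripper(w,30); im,d,s=grab("wrist");P=wcloud(d,s)
    T=(P-np.array(s["eef_pos"]))@Ro.from_quat(s["eef_rot"]).as_matrix()
    q=(abs(T[...,0])<.014)&(abs(T[...,1])<.07)&(T[...,2]<.06)&(T[...,2]>-.03)&(d>0)
    for sg in(-1,1):
        t=T[q&(sg*T[...,1]>0)]; print(w,s["grip_width"],sg,len(t),np.percentile(t[:,2],[90,98,99.5]).round(4),(sg*t[:,1]).min().round(4))
print(s["time_s"],s["eef_pos"])
E
```

```text
0.044 0.043929437548309726 -1 3975 [0.0099 0.0186 0.0217] 0.0216
0.044 0.043929437548309726 1 3936 [0.0099 0.0186 0.0218] 0.0202
0.06 0.05992566411552083 -1 3407 [0.0096 0.017  0.0199] 0.0294
0.06 0.05992566411552083 1 3419 [0.0097 0.0167 0.0196] 0.0281
4.5333 [0.40300944 0.05804379 0.17001059]
```

```bash
python3 - <<'E'
from h import *
o=down(78.4)
print(r.move_straight([.4035,.0585,.10],o,speed=.12), r.move_straight([.4035,.0585,.0545],o,speed=.06,max_force=8))
s=r.read_state();print(s["eef_pos"],s["contact_force"])
command_gripper(.030,30);s=r.read_state();print(s["grip_width"],s["grip_force"],s["contact_force"])
r.move_straight([.4035,.0585,.17],speed=.1)
im,d,s=grab("wrist");print(s["grip_width"],s["grip_force"],s["time_s"]);cv2.imwrite("pics/held.png",im[:,:,::-1])
P=wcloud(d,s);T=(P-np.array(s["eef_pos"]))@Ro.from_quat(s["eef_rot"]).as_matrix();np.savez("held.npz",im=im,T=T)
E
```

```text
False False
[0.40370026 0.05852075 0.05467465] [-0.34272731 -0.93929408  0.62298317]
0.04135101543746145 30.12108444236219 [-0.31521302  1.23897232  2.07149831]
0.04130948192101502 30.381900714710355 7.8333
```

View pics/held.png

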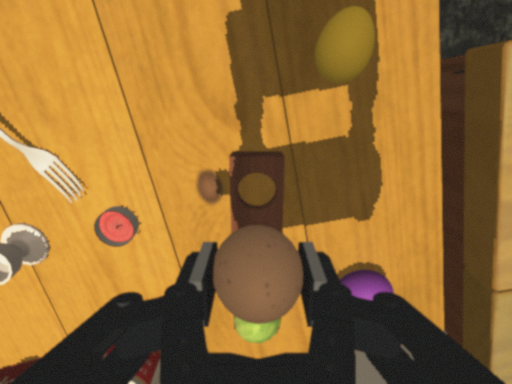

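The egg is held between the pads at (258,275); its hole at (256,190) is empty and the lime is still in place. Next I fit its offset in the tool frame.

```bash
python3 - <<'E'
from h import *
from scipy.optimize import least_squares
z=np.load("held.npz");T=z["T"].astype(float);im=z["im"].astype(int)
m=np.zeros((384,512),np.uint8);cv2.circle(m,(258,275),41,1,-1)
q=(m>0)&(im[...,0]-im[...,2]>20)&(np.linalg.norm(T,axis=2)<.06);e=T[q]
def f(p):
    a=np.array([p[3],p[4],-1.]);a/=np.linalg.norm(a);v=e-p[:3];h=v@a
    return np.sqrt((((v**2).sum(1)-h**2)/.022**2)+(h/.0285)**2)-1
s=least_squares(f,[0,0,-.01,0,0],loss="soft_l1",f_scale=.03)
print(len(e),s.x.round(4),np.std(f(s.x)));print("ext",np.percentile(e,[1,99],axis=0).round(4))
E
```

```text
5247 [-0.0023 -0.0005  0.0123  0.2744  0.088 ] 0.022028832804706175
ext [[-0.0026 -0.0171 -0.0164]
 [ 0.0204  0.016   0.008 ]]
```

```bash
python3 - <<'E'
from h import *
from scipy.optimize import least_squares
z=np.load("held.npz");T=z["T"].astype(float);im=z["im"].astype(int)
m=np.zeros((384,512),np.uint8);cv2.circle(m,(258,275),41,1,-1)
e=T[(m>0)&(im[...,0]-im[...,2]>20)&(np.linalg.norm(T,axis=2)<.06)]
for w in(0,.002,.004,.006):
    def f(p):
        a=np.array([p[3],p[4],-1.]);a/=np.linalg.norm(a);v=e-p[:3];h=v@a;g=h+w
        return np.sqrt((((v**2).sum(1)-h**2)/.022**2)+(g/np.where(g>0,.0285+w,.0285-w))**2)-1
    s=least_squares(f,[0,0,.01,0,0],loss="soft_l1",f_scale=.03);print(w,s.x.round(4),np.std(f(s.x)).round(4),s.cost)
o=down(78.4)
r.reach([.4217,-.1918,.15],o)
im,d,s=grab("scene");print(s["time_s"],s["eef_pos"],s["grip_width"])
c=optics.camera_model("scene");q=c["K"]@(c["R"]@np.array([.4217,-.1918,.13])+c["t"]);u,v=(q[:2]/q[2]).astype(int);print(u,v)
v0,u0=max(v-50,0),max(u-60,0);a=im[v0:v0+110,u0:u0+120,::-1]
b,_,_=grab("top");b=b[150:210,240:340,::-1]
cv2.imwrite("pics/over.png",cv2.hconcat([cv2.resize(a,(400,366),interpolation=2),cv2.resize(b,(400,366),interpolation=2)]))
E
```

```text
0 [-0.0023 -0.0005  0.0123  0.2744  0.088 ] 0.022 1.0113274996470476
0.002 [-0.0017 -0.0006  0.0122  0.2385  0.0955] 0.0193 0.7996000131159732
0.004 [-0.0012 -0.0007  0.0122  0.2087  0.1021] 0.0174 0.6667250935472792
0.006 [-0.0007 -0.0008  0.0121  0.1831  0.1081] 0.0164 0.598076219010357
8.875 [ 0.42156626 -0.19086015  0.14982629] 0.04144126822626706
253 157
```

View pics/over.png

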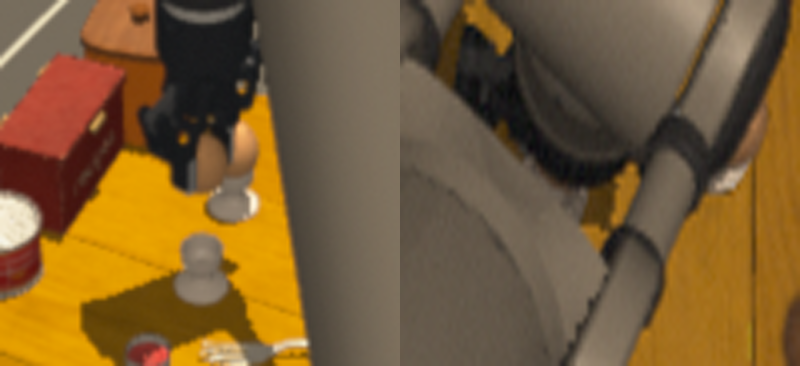

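Left: the held egg is above the empty cup at (200,265), with the served cup behind it at (235,180). Right: the top view is blocked by the arm. The fit says the egg leans about 10° in the grip, so I tilt the tool to bring it upright and lower it under force guard.

```bash
cat > place.py <<'E'
from h import *
a=np.array([.15,.1,-1.]);a/=np.linalg.norm(a);c=np.array([-.001,-.0007,.0122])
R0=Ro.from_quat(down(78.4));u=R0.apply(a)
ax=np.cross(u,[0,0,1]);R=Ro.from_rotvec(ax/np.linalg.norm(ax)*np.arccos(u[2]))*R0
q=R.as_quat()
def tcp(z,dx=0,dy=0): return np.array([.4217+dx,-.1918+dy,z])-R.apply(c)
E
python3 - <<'E'
from place import *
print(R.apply([0,0,1]))
r.move_straight(tcp(.10),q,speed=.08)
r.move_straight(tcp(.078),q,speed=.05); r.hold(.3)
im,d,s=grab("wrist");cv2.imwrite("pics/low.png",im[:,:,::-1])
print(s["time_s"],np.array(s["eef_pos"])+R.apply(c),s["contact_force"])
im,_,_=grab("scene");cv2.imwrite("pics/low2.png",cv2.resize(im[107:217,193:313,::-1],(400,384),interpolation=2))
E
cd pics; python3 -c "
import cv2;cv2.imwrite('l.png',cv2.hconcat([cv2.resize(cv2.imread('low.png'),(400,384)),cv2.imread('low2.png')]))"
```

```text
[-0.12481645  0.12608669 -0.98413566]
10.4917 [ 0.42180189 -0.19188464  0.07817922] [ 0.04124213 -0.00112448  0.07427367]
```

View pics/l.png

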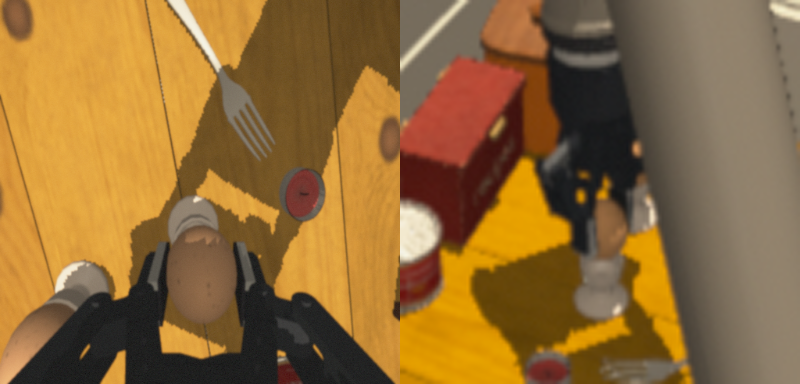

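The egg is just above the cup, roughly coaxial: wrist view egg (202,275) over cup (193,215), scene egg (607,230) over cup (602,285). Now the guarded descent.

```bash
python3 - <<'E'
from place import *
hit=r.move_straight(tcp(.062),q,speed=.015,max_force=3)
s=r.read_state();print(hit,s["time_s"],np.array(s["eef_pos"])+R.apply(c),s["contact_force"],s["torque"])
im,_,_=grab("scene");im2,d,s=grab("wrist")
cv2.imwrite("pics/dn.png",cv2.hconcat([cv2.resize(im2[:,:,::-1],(400,384)),cv2.resize(im[107:217,193:313,::-1],(400,384),interpolation=2)]))
E
```

```text
True 11.3833 [ 0.42121987 -0.19158433  0.06534898] [-1.56267718 -0.02094443  4.49997389] [0.01914303 0.16623059 0.04314528]
```

View pics/dn.png

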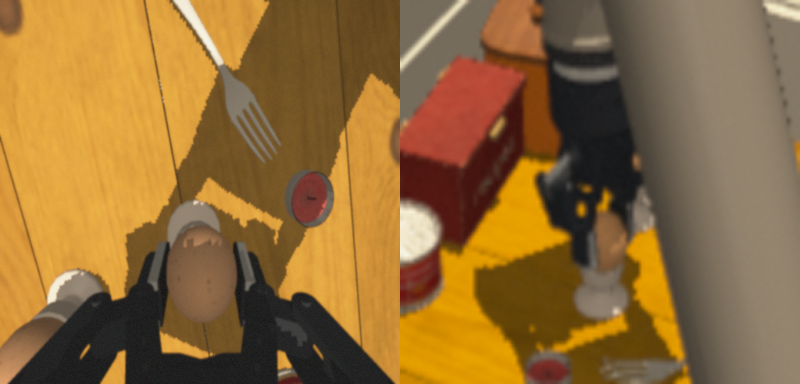

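The egg meets the rim at the expected height, with its centre at about 65 mm (expected 67) and the cup standing. I open gradually and retreat along the tool axis.

```bash
python3 - <<'E'
from place import *
for w in(.043,.045,.048,.056,.066): command_gripper(w,20)
s=r.read_state();p=np.array(s["eef_pos"]);print(s["time_s"],s["contact_force"])
r.move_straight(p-.06*R.apply([0,0,1]),speed=.06)
r.move_straight(np.array([.4217,-.1918,.20]),down(78.4),speed=.12); r.hold(.3)
im2,d,s=grab("wrist");P=wcloud(d,s)
k=P[(np.hypot(P[...,0]-.4217,P[...,1]+.1918)<.03)&(P[...,2]>.055)&(P[...,2]<.11)]
for a,b in((.058,.066),(.066,.074),(.074,.082),(.082,.09),(.09,.1)):
    e=k[(k[:,2]>a)&(k[:,2]<b),:2].astype(np.float32)
    if len(e)>5: print(a,len(e),cv2.minEnclosingCircle(e.copy()))
print(s["time_s"],k[:,2].max())
im,_,_=grab("scene")
cv2.imwrite("pics/done.png",cv2.hconcat([cv2.resize(im2[:,:,::-1],(400,384)),cv2.resize(im[107:217,193:313,::-1],(400,384),interpolation=2)]))
E
```

```text
12.65 [0.58817771 1.07887883 0.120695  ]
0.058 55 ((0.4147195518016815, -0.19017243385314941), 0.0209237989038229)
0.066 226 ((0.4196048974990845, -0.1908101737499237), 0.021540991961956024)
0.074 490 ((0.41954371333122253, -0.1910940557718277), 0.02041912078857422)
0.082 762 ((0.4192829132080078, -0.19092588126659393), 0.01711253821849823)
0.09 507 ((0.41879141330718994, -0.19046051800251007), 0.011503982357680798)
14.7917 0.09535987721014066
```

View pics/done.png

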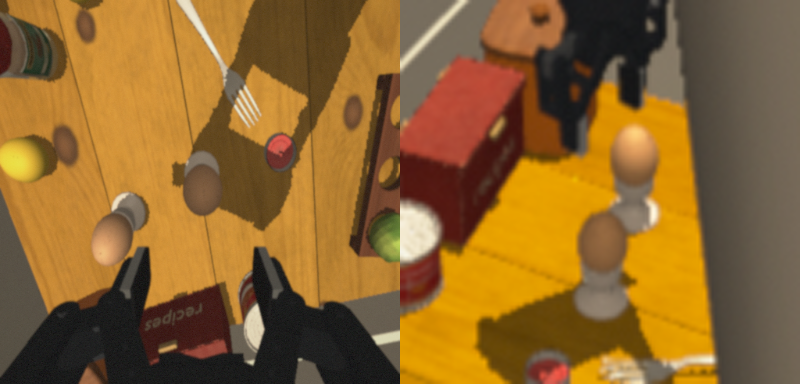

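The egg stands upright in its cup at (602,245), its top at 95 mm as predicted. The served egg and the lime are untouched. I hand in the job.

```bash
python3 -c "
from h import *
print(r.finish_job())"
```

```text
the job is handed in; nothing more can be done
None
```

The brown egg from the rack now stands upright in the formerly empty cup, set down under force guard; the lime and the served egg were left alone, and the job was handed in at about 15 s.

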